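Seat a curved row of sample cups with a stroke of the fingertips

TASK

The five round dome-topped sample cups on the autosampler tray still stand proud: starting at the end with the upright post, run your fingertips gently along the curved row so that each round cup in turn is pushed fully home. Leave the square-topped reference cup at the other end standing up. Do not lift the tray or shove it along the bench, and leave the vials and the other things on and around it alone.

Things in the scene. Friction and masses are not known exactly. Their poses are not given: they have to be found in the camera images.
- tray: autosampler tray, loose on the bench (about 1.5 kg), flat grey deck on a black plinth, 160 (x) x 300 (y) x 30 mm high. Origin: centre of its underside; z up. A curved row of cups runs along it near its +x side; two vials stand on the deck on the hollow (-x) side of the row. The tray may be turned any way round.
- row_center (a point): centre of the row's arc, radius 200 mm, at (-155, 0, 30) mm in the tray's frame. From it, in angle from the tray's x axis (growing towards its y axis), stand: the post at -0.66 rad, round cups 1 to 5 at -0.4, -0.2, 0, 0.2, 0.4 rad (40 mm apart), the square reference cup at 0.66 rad
- post_top (a point): top centre of the fixed upright steel post (14 mm diameter, 35 mm above the deck, top 65 mm above the bench) that marks the starting end of the row
- cup1_top (a point): highest point of round cup 1 (counted from the post): white slick domed cover, 28 mm across and 10 mm high (a 2 mm upright rim, then the dome), on an aluminium stem. This point is 47 mm above the bench when fully up and 41 mm when fully home (the cover's rim is then 1 mm above the deck)
- cup1 (a joint): how far round cup 1 is pushed down, m: 0 fully up, 0.006 fully home on a firm stop; it slides with about 1.5 N of friction, stays where it is left and does not spring back. Starts between 0 and 0.0015
- cup2_top (a point): highest point of round cup 2 (counted from the post): white slick domed cover, 28 mm across and 10 mm high (a 2 mm upright rim, then the dome), on an aluminium stem. This point is 47 mm above the bench when fully up and 41 mm when fully home (the cover's rim is then 1 mm above the deck)
- cup2 (a joint): how far round cup 2 is pushed down, m: 0 fully up, 0.006 fully home on a firm stop; it slides with about 1.5 N of friction, stays where it is left and does not spring back. Starts between 0 and 0.0015
- cup3_top (a point): highest point of round cup 3 (counted from the post): white slick domed cover, 28 mm across and 10 mm high (a 2 mm upright rim, then the dome), on an aluminium stem. This point is 47 mm above the bench when fully up and 41 mm when fully home (the cover's rim is then 1 mm above the deck)
- cup3 (a joint): how far round cup 3 is pushed down, m: 0 fully up, 0.006 fully home on a firm stop; it slides with about 1.5 N of friction, stays where it is left and does not spring back. Starts between 0 and 0.0015
- cup4_top (a point): highest point of round cup 4 (counted from the post): white slick domed cover, 28 mm across and 10 mm high (a 2 mm upright rim, then the dome), on an aluminium stem. This point is 47 mm above the bench when fully up and 41 mm when fully home (the cover's rim is then 1 mm above the deck)
- cup4 (a joint): how far round cup 4 is pushed down, m: 0 fully up, 0.006 fully home on a firm stop; it slides with about 1.5 N of friction, stays where it is left and does not spring back. Starts between 0 and 0.0015
- cup5_top (a point): highest point of round cup 5 (counted from the post): white slick domed cover, 28 mm across and 10 mm high (a 2 mm upright rim, then the dome), on an aluminium stem. This point is 47 mm above the bench when fully up and 41 mm when fully home (the cover's rim is then 1 mm above the deck)
- cup5 (a joint): how far round cup 5 is pushed down, m: 0 fully up, 0.006 fully home on a firm stop; it slides with about 1.5 N of friction, stays where it is left and does not spring back. Starts between 0 and 0.0015
- refcup_top (a point): top centre of the reference cup at the other end of the row: a square flat cover 26 x 26 x 10 mm, 47 mm above the bench; must stay up
- refcup (a joint): how far the square reference cup is pushed down, m: 0 fully up, 0.006 fully down; slides like the others
- vial_a: small amber glass vial with white cap, 22 mm across, 42 mm high, loose, standing on the tray's deck; origin: centre of its underside
- vial_b: small amber glass vial with white cap, 22 mm across, 42 mm high, loose, standing on the tray's deck; origin: centre of its underside
- specimen_jar: clear jar with red lid, 52 mm across, 65 mm high, loose on the bench; origin: centre of its underside
- wash_bottle: white bottle with green cap, 66 mm across, 160 mm high, loose on the bench; origin: centre of its underside
- beaker: glass beaker, 64 mm across, 80 mm high, loose on the bench; origin: centre of its underside
- mortar_weight: steel weight with a knob, 44 mm across, 47 mm high, loose on the bench; origin: centre of its underside
- spatula: thin steel lab spatula lying flat on the bench, 215 mm long, 5 mm thick, 16 mm wide at its +x end; origin: underside near its middle, x along it
Not all that is in view belongs to the job. Leave any blue or red look-alike of the vial_b alone.

How it is judged:
By the outcome, as a careful person would: the job done as asked, in the order asked, and still so for the second after the job is handed in, with the robot touching nothing.
It also fails if it takes over 45 s, if anything falls off the work surface, if the arm or the gripper's body presses on something with over 40 N, if the wrist force passes 120 N, or if a joint passes its speed limit or range.

ROBOT

A 7-joint arm with a two-finger parallel gripper is mounted at the origin on the work surface. World frame = base frame: x ahead of the robot, y to its left, z up, the work surface at z = 0. Lengths are in mm, angles in rad, forces in N, time in s.
With the tool pointing down it reaches from about 400 to 875 mm from the base axis. Payload 4.4 kg.
Tool frame: the origin (TCP) lies between the finger pads; the fingertips stand 22 mm ahead of it and the grasp point (between the pads) lies 3 mm ahead of it; z points along the fingers, y is the line along which they close (so a half turn about z gives the same grasp; the last joint's range is limited). The gripper opens to 85 mm and grips with 20 to 120 N. Pads are 22 mm wide; open, the fingers measure 114 mm over their backs; the gripper's body (76 mm by 85 mm) begins 54 mm behind the grasp point. The pads swing forward as they close: fully open they stand 13 mm farther back than shut.
Start: joints at [1.146, 0.628, 0.038, 1.517, -0.027, 0.996, -0.02], TCP at [228.275, -608.611, 253.313] pointing down, gripper open.
Joint ranges: [-3.06, 3.06], [-0.37, 2.12], [-1.25, 1.32], [0.18, 2.47], [-1.1, 4.24], [0.23, 1.98], [-2.94, 2.94]. Speed limits (rad/s): [2.57, 2.57, 3.14, 3.14, 3.14, 3.14, 3.14].

INTERFACE

Orientations are given as [roll, pitch, yaw] about the fixed x, y, z axes, in that order (R = Rz(yaw) Ry(pitch) Rx(roll)).
In Python, from cell import ctrl gives the robot as it stands.
- The arm moves only by the tool step_arm, never from a script. Its argument "plan" is a list of rows, each an object of numbers: "dx", "dy", "dz": the shift along the tool's x, y, z scaled (see below); "ax", "ay", "az": the turn, a rotation vector about the tool's x, y, z scaled (see below); "gripper": the opening, from 0 (shut) to 1 (fully open). A call has 1 to 20 rows; each row shifts and turns the commanded pose from where the row before left it, along the tool's axes as they then stand; what a row does not reach is not made up. The controller multiplies each number of a shift by 0.3 m and each number of a turn by 90 degrees. A row lasts 1/8 s, in which the tool goes at most 62.5 mm and 10.7 degrees, less where a joint would pass 70% of its speed; a pose out of reach is approached as far as the arm can. A call with a number of a shift or a turn outside -1 to 1 is refused whole. A call with a gripper value outside its range is refused whole. The fingers move at their own pace and stop on an object; the grip force is fixed at half the most. Time passes only in rows, so rows that do not move let the fingers close. It gives the time, the measured TCP pose, the force, the opening and the grip force at its end, in the units of the state.
- ctrl.read_state(): the state, without advancing time (a new reading comes with each control period).
- ctrl.get_image(name): name is "side" or "top"; returns a dict with "color" (400x640x3 uint8, red, green, blue), "range_z" (400x640 float32, mm along the optical axis (not along the pixel's ray), 0 where there is no reading), "fx", "fy", "cx", "cy" (pixels), "k1" (the pictures are not rectified: a ray, as slopes to the right and down, at radius r is drawn at 1 + k1 r^2 times it, then the intrinsics apply), "T" (4x4, takes a point from camera to world coordinates). Camera axes: x right, y down, z forward; pixel columns grow to the right and rows downward; lengths in mm; the calibration is good to about 2 mm. A picture is of the moment at which its call begins.
- ctrl.finish_job(): hands the job in; it is judged then, once.
The state is a dict: "clock": time; "qpos": joint angles; "qd": joint speeds; "tau": joint torques, N m; "eef_pos": TCP position; "tool_rot": TCP orientation; "force": force on the tool from outside, world axes, zero at the start; "torque": the same for the moment, N m; "width": finger opening in mm; "gripper_force": force on a finger pad.
Only numpy, scipy, OpenCV 4.12 (cv2) and the standard library are available. Lean on these libraries where they do the work, as an engineer would, in place of code of your own. Each camera call takes 0.05 s, during which the arm holds its last target. There are 200 camera calls.

## Working session

There is one attempt and no reset: what is moved stays moved. The work goes in short steps, Python scripts to look and compute and a tool call to move; the robot and the scene stay as the last step left them, time stands still between calls to the robot, and variables do not carry over. Pictures are saved under pics/ and viewed, at most 10 in all, crops included, and the job is handed in when it is done.

Besides the shell and the picture viewer there is one more tool, called after "Request:" as name(argument=value, ...), one argument or row to a line, values as JSON. step_arm: Moves the arm, as the interface text tells. Shifts and turns lie within -1 to 1; 1 stands for 0.3 m of shift or 90 degrees of turn. Its arguments: {"type":"object","properties":{"plan":{"type":"array"}},"required":["plan"]}

```bash
mkdir -p pics; cat > h.py <<'E'
import numpy as np, cv2
from cell import ctrl
def save(d,n): cv2.imwrite(n,cv2.cvtColor(d["color"],cv2.COLOR_RGB2BGR))
def ray(d,u,v):
    K=np.array([[d["fx"],0,d["cx"]],[0,d["fy"],d["cy"]],[0,0,1.]])
    p=cv2.undistortPoints(np.array([[[u,v]]],float),K,np.array([d["k1"],0,0,0,0.]))[0,0]
    T=np.array(d["T"]); return T[:3,3],T[:3,:3]@np.array([p[0],p[1],1])
def onz(d,u,v,z):
    o,r=ray(d,u,v); return o+r*(z-o[2])/r[2]
E
python3 - <<'E'
from h import *
for n in("top","side"):
    d=ctrl.get_image(n); save(d,f"pics/{n}0.png"); np.save(n+".npy",d,allow_pickle=True)
    print(n,d["fx"],d["k1"],np.round(d["T"],2).tolist())
s=ctrl.read_state(); print(s)
E
```

```text
top 364.16749294415206 -0.05285695385528608 [[-0.0, -0.99, 0.16, 400.66], [-1.0, 0.01, 0.01, -34.23], [-0.01, -0.16, -0.99, 1006.45], [0.0, 0.0, 0.0, 1.0]]
side 375.5069794224563 0.02007313784358021 [[-0.84, -0.37, 0.4, 193.91], [-0.54, 0.59, -0.59, 507.01], [-0.02, -0.72, -0.7, 698.62], [0.0, 0.0, 0.0, 1.0]]
{'clock': 0.1, 'qpos': array([ 1.14620642,  0.629253  ,  0.03843715,  1.5182463 , -0.02700817,
        0.99635762, -0.02003518]), 'qd': array([-0.0015089 , -0.00373479,  0.00013347, -0.00295833,  0.00046894,
        0.00053025, -0.00200816]), 'tau': array([ 3.32822630e-03, -5.64544916e+01,  1.23069238e+00, -1.93978482e+01,
        1.13729303e-02,  5.36984880e-03,  1.26031964e-05]), 'eef_pos': array([ 228.09113238, -608.09994919,  252.48825491]), 'tool_rot': array([-3.13984593e+00,  6.38211601e-06,  3.58756934e-01]), 'force': array([-0.1691202 ,  0.09761832, -0.00412003]), 'torque': array([ 0.02123965,  0.03228806, -0.06192901]), 'gripper_force': 0.0, 'width': 85.3564658549848}
```

View pics/top0.png

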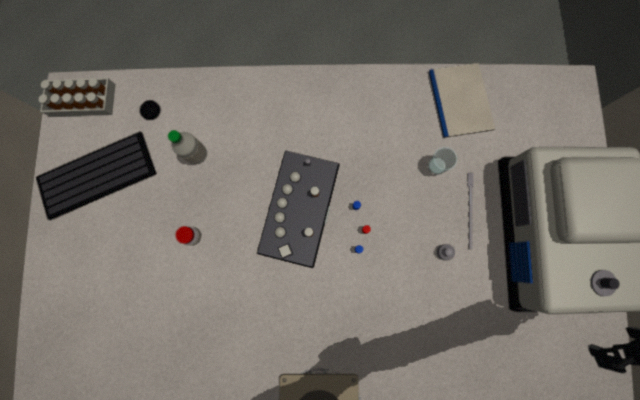

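View pics/side0.png

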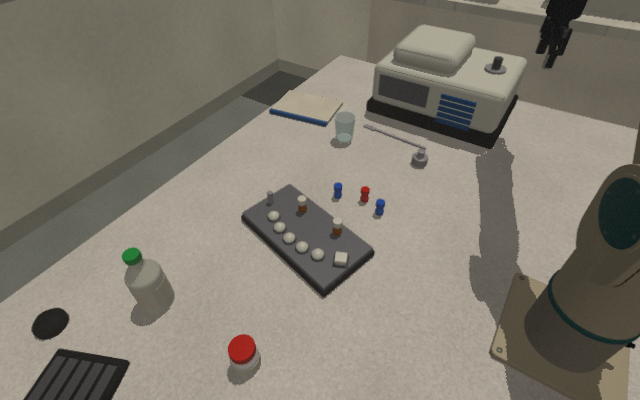

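The top view shows the post at (307,161), round cups at (295,177), (287,188), (282,203), (280,217) and (280,232), and the square cup at (285,251). Possible mix-ups are the white-capped vials at (314,191) and (308,232), the square cup, and the blue/red look-alikes at (356,205), (366,230) and (358,249). I'll work on the five domes along the left arc.

```bash
cat > m.py <<'E'
from h import *
def blobs(d,box,thr=None):
    x0,y0,x1,y1=box; S=8
    g=cv2.resize(d["color"][y0:y1,x0:x1].min(2),None,fx=S,fy=S,interpolation=cv2.INTER_CUBIC)
    m=(g>thr).astype(np.uint8); n,l,st,c=cv2.connectedComponentsWithStats(m)
    return [((c[i][0]+.5)/S-.5+x0,(c[i][1]+.5)/S-.5+y0,st[i,4]/S/S) for i in range(1,n) if 20<st[i,4]/S/S<200]
E
python3 - <<'E'
from m import *
t=np.load("top.npy",allow_pickle=True).item(); s=np.load("side.npy",allow_pickle=True).item()
for d,b in((t,(262,150,338,266)),(s,(245,188,370,285))):
    for q in blobs(d,b,130): print(np.round(q,1),np.round(onz(d,q[0],q[1],41),1))
c=t["color"][145:272,250:345]; cv2.imwrite("pics/crop.png",cv2.cvtColor(cv2.resize(c,None,fx=4.5,fy=4.5,interpolation=cv2.INTER_CUBIC),cv2.COLOR_RGB2BGR))
E
```

```text
[314.5 190.2  35.4] [584.5   8.2  41. ]
[335.  196.9  40.7] [566. -47.  41.]
[308.4 231.4  39. ] [473.6  24.4  41. ]
[284.5 250.4  70.4] [423.6  87.4  41. ]
[273.5 262.5 151.2] [392.3 116.1  41. ]
[301.5 198.   38.1] [599.  -16.8  41. ]
[273.7 214.1  45.6] [624.2  63.   41. ]
[279.7 225.4  49.1] [590.4  83.7  41. ]
[289.4 236.1  51.3] [552.7  97.4  41. ]
[302.3 245.1  55.1] [513.5 103.   41. ]
[318.  252.4  60.4] [473.4 101.3  41. ]
[340.6 256.4 105.2] [426.7  84.4  41. ]
```

View pics/crop.png

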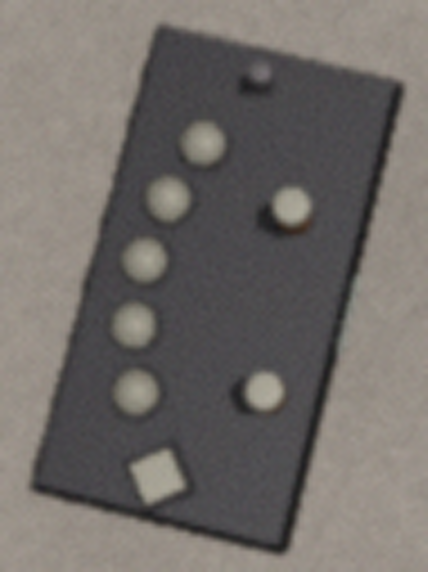

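The crop confirms the choice: post at top (260,75), five domes from (203,143) down to (136,392), a square cup at (158,475), and two vials on the hollow side at (290,207) and (263,390). Next I'll fit the tray pose to these.

```bash
cat > fit.py <<'E'
from m import *
from scipy.optimize import least_squares
a=np.array([-.4,-.2,0,.2,.4,.66]); M=np.c_[-155+200*np.cos(a),200*np.sin(a)]
def fit(P,M=M):
    f=lambda x:(M@np.array([[np.cos(x[2]),np.sin(x[2])],[-np.sin(x[2]),np.cos(x[2])]])+x[:2]-P).ravel()
    r=least_squares(f,[P[:,0].mean(),P[:,1].mean(),1.7],loss='linear'); return r.x,r.fun.reshape(-1,2)
E
python3 - <<'E'
from fit import *
t=np.load("top.npy",allow_pickle=True).item(); s=np.load("side.npy",allow_pickle=True).item()
for d,b,thrs in((t,(262,150,325,264),(100,108,115)),(s,(245,188,370,285),(115,125,130))):
  for thr in thrs:
    B=[q for q in blobs(d,b,thr)]
    Q=[]
    G=[(295,177),(287,188),(282,203),(280,217),(280,232),(284.5,250.4)] if d is t else [(273.7,214),(279.7,225.4),(289.4,236),(302.3,245),(318,252.4),(340.6,256.4)]
    for k,g in enumerate(G):
        q=min(B,key=lambda q:np.hypot(q[0]-g[0],q[1]-g[1])); Q.append(q)
    P=np.array([onz(d,q[0],q[1],41 if i<5 else (46 if d is t else 44))[:2] for i,q in enumerate(Q)])
    x,r=fit(P); print(thr,np.round([q[2] for q in Q]),np.round(x,3),np.round(r,1).tolist())
# deck outline, top
g=t["color"][140:280,240:350].astype(int); m=(g.max(2)<105).astype(np.uint8)
m=cv2.morphologyEx(m,cv2.MORPH_CLOSE,np.ones((15,15)))
n,l,st,c=cv2.connectedComponentsWithStats(m); i=1+st[1:,4].argmax()
ct=max(cv2.findContours((l==i).astype(np.uint8),cv2.RETR_EXTERNAL,cv2.CHAIN_APPROX_NONE)[0],key=len)[:,0,:]+[240,140]
W=np.array([onz(t,u,v,30)[:2] for u,v in ct],np.float32); print(cv2.minAreaRect(W))
for u,v in((314.5,190.2),(308.4,231.4)): print(onz(t,u,v,72))
E
```

```text
100 [57. 57. 58. 59. 59. 93.] [541.073  52.591   1.316] [[0.1, -0.2], [0.3, -0.1], [0.1, 0.1], [0.1, 0.2], [-0.1, 0.4], [-0.4, -0.4]]
108 [49. 49. 49. 50. 50. 87.] [540.986  52.4     1.316] [[0.0, -0.3], [0.3, -0.0], [0.0, 0.1], [0.1, 0.3], [-0.0, 0.5], [-0.5, -0.5]]
115 [40. 39. 40. 43. 41. 82.] [540.97   52.108   1.314] [[0.1, -0.4], [0.2, -0.1], [0.0, 0.2], [0.1, 0.3], [0.0, 0.6], [-0.4, -0.7]]
115 [ 66.  72.  77.  83.  88. 118.] [542.416  55.034   1.33 ] [[0.8, 0.4], [0.4, 0.1], [0.5, -0.4], [-0.1, -0.3], [0.1, -0.6], [-1.6, 0.8]]
125 [ 54.  57.  62.  67.  72. 109.] [542.225  54.352   1.327] [[0.7, 0.1], [0.4, 0.2], [0.5, -0.2], [-0.1, -0.2], [0.2, -0.4], [-1.6, 0.5]]
130 [ 46.  49.  51.  55.  60. 105.] [542.129  53.692   1.324] [[0.6, -0.0], [0.3, 0.1], [0.4, -0.1], [0.1, 0.1], [0.4, -0.2], [-1.6, 0.2]]
((539.2044677734375, 53.04180145263672), (160.30335998535156, 296.2887878417969), 75.74417877197266)
[578.70905255   6.87832396  72.        ]
[471.19558224  22.56120477  72.        ]
```

Request:
step_arm(
  plan=[
    {"dx":0.088,"dy":-0.12,"gripper":0},
    {"dx":0.088,"dy":-0.12,"gripper":0},
    {"dx":0.088,"dy":-0.12,"gripper":0},
    {"dx":0.088,"dy":-0.12,"gripper":0},
    {"dx":0.088,"dy":-0.12,"gripper":0},
    {"dx":0.088,"dy":-0.12,"gripper":0},
    {"dx":0.149,"dy":-0.09,"gripper":0},
    {"dx":0.149,"dy":-0.09,"gripper":0},
    {"dx":0.149,"dy":-0.09,"gripper":0},
    {"dx":0.149,"dy":-0.09,"gripper":0},
    {"dx":0.149,"dy":-0.09,"gripper":0},
    {"dx":0.149,"dy":-0.09,"gripper":0},
    {"dx":0.149,"dy":-0.09,"gripper":0},
    {"dx":0.149,"dy":-0.09,"gripper":0},
    {"dx":0.149,"dy":-0.09,"gripper":0},
    {"dx":0.149,"dy":-0.09,"gripper":0},
    {"gripper":0},
    {"gripper":0},
  ],
)

```text
invalid input
```

Request:
step_arm(
  plan=[
    {"dx":0.088,"dy":-0.12,"dz":0,"ax":0,"ay":0,"az":0,"gripper":0},
    {"dx":0.088,"dy":-0.12,"dz":0,"ax":0,"ay":0,"az":0,"gripper":0},
    {"dx":0.088,"dy":-0.12,"dz":0,"ax":0,"ay":0,"az":0,"gripper":0},
    {"dx":0.088,"dy":-0.12,"dz":0,"ax":0,"ay":0,"az":0,"gripper":0},
    {"dx":0.088,"dy":-0.12,"dz":0,"ax":0,"ay":0,"az":0,"gripper":0},
    {"dx":0.088,"dy":-0.12,"dz":0,"ax":0,"ay":0,"az":0,"gripper":0},
  ],
)

```text
clock: 0.85
eef_pos: [300.9, -349.1, 253.1]
tool_rot: [-3.141, -0.0, 0.359]
force: [0.0, 1.0, -0.1]
width: 0.2
gripper_force: 0.0
```

Request:
step_arm(
  plan=[
    {"dx":0.149,"dy":-0.09,"dz":0,"ax":0,"ay":0,"az":0,"gripper":0},
    {"dx":0.149,"dy":-0.09,"dz":0,"ax":0,"ay":0,"az":0,"gripper":0},
    {"dx":0.149,"dy":-0.09,"dz":0,"ax":0,"ay":0,"az":0,"gripper":0},
    {"dx":0.149,"dy":-0.09,"dz":0,"ax":0,"ay":0,"az":0,"gripper":0},
    {"dx":0.149,"dy":-0.09,"dz":0,"ax":0,"ay":0,"az":0,"gripper":0},
    {"dx":0.149,"dy":-0.09,"dz":0,"ax":0,"ay":0,"az":0,"gripper":0},
    {"dx":0.149,"dy":-0.09,"dz":0,"ax":0,"ay":0,"az":0,"gripper":0},
    {"dx":0.149,"dy":-0.09,"dz":0,"ax":0,"ay":0,"az":0,"gripper":0},
    {"dx":0.149,"dy":-0.09,"dz":0,"ax":0,"ay":0,"az":0,"gripper":0},
    {"dx":0.149,"dy":-0.09,"dz":0,"ax":0,"ay":0,"az":0,"gripper":0},
    {"dx":0,"dy":0,"dz":0,"ax":0,"ay":0,"az":0,"gripper":0},
    {"dx":0,"dy":0,"dz":0,"ax":0,"ay":0,"az":0,"gripper":0},
  ],
)

```text
clock: 2.35
eef_pos: [623.8, 58.4, 252.6]
tool_rot: [3.141, 0.002, 0.359]
force: [0.5, -0.7, -0.1]
width: 0.2
gripper_force: 0.0
```

Request:
step_arm(
  plan=[
    {"dx":0.0035,"dy":-0.0097,"dz":0.1,"ax":0,"ay":0,"az":0,"gripper":0},
    {"dx":0,"dy":0,"dz":0.1,"ax":0,"ay":0,"az":0,"gripper":0},
    {"dx":0,"dy":0,"dz":0.1,"ax":0,"ay":0,"az":0,"gripper":0},
    {"dx":0,"dy":0,"dz":0.1,"ax":0,"ay":0,"az":0,"gripper":0},
    {"dx":0,"dy":0,"dz":0.1,"ax":0,"ay":0,"az":0,"gripper":0},
    {"dx":0,"dy":0,"dz":0.06,"ax":0,"ay":0,"az":0,"gripper":0},
    {"dx":0,"dy":0,"dz":0.03,"ax":0,"ay":0,"az":0,"gripper":0},
    {"dx":0,"dy":0,"dz":0,"ax":0,"ay":0,"az":0,"gripper":0},
  ],
)

```text
clock: 3.35
eef_pos: [624.4, 61.7, 76.4]
tool_rot: [3.141, 0.0, 0.358]
force: [-0.1, 1.0, -0.1]
width: 0.2
gripper_force: 0.0
```

```bash
python3 - <<'E'
from h import *
s=ctrl.read_state(); print(s["eef_pos"],s["force"])
d=ctrl.get_image("side"); c=d["color"][140:290,220:400]; cv2.imwrite("pics/s1.png",cv2.cvtColor(cv2.resize(c,None,fx=4,fy=4,interpolation=cv2.INTER_CUBIC),cv2.COLOR_RGB2BGR))
E
```

```text
[624.41049037  61.65239378  76.38279512] [-0.09792942  1.00209535 -0.05743765]
```

View pics/s1.png

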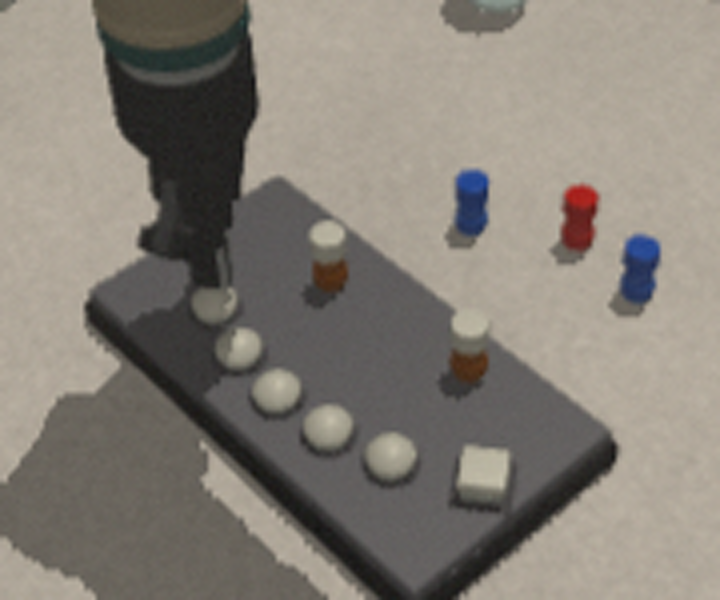

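The fingertips hang over cup 1 at (214,300), and the knuckle bulges at (155,235). I'll turn the tool so the knuckles point across the row, away from the post.

Request:
step_arm(
  plan=[
    {"dx":0,"dy":0,"dz":0,"ax":0,"ay":0,"az":0.097,"gripper":0},
    {"dx":0,"dy":0,"dz":0,"ax":0,"ay":0,"az":0.097,"gripper":0},
    {"dx":0,"dy":0,"dz":0,"ax":0,"ay":0,"az":0.097,"gripper":0},
    {"dx":0,"dy":0,"dz":0,"ax":0,"ay":0,"az":0.097,"gripper":0},
    {"dx":0,"dy":0,"dz":0,"ax":0,"ay":0,"az":0.097,"gripper":0},
    {"dx":0,"dy":0,"dz":0,"ax":0,"ay":0,"az":0,"gripper":0},
  ],
)

```text
clock: 4.15
eef_pos: [625.1, 62.5, 77.4]
tool_rot: [-3.141, -0.002, -0.401]
force: [0.2, 0.3, 0.0]
width: -0.2
gripper_force: 0.0
```

```bash
python3 - <<'E'
from h import *
s=ctrl.read_state(); print(s["eef_pos"],s["force"],s["tool_rot"],s["qpos"])
y=-0.402; c,sn=np.cos(y),np.sin(y)
P=np.array([[623.9,61.5],[589.9,82.5],[552.4,96.3],[513.1,102.5],[473.1,100.7]])
for d in np.diff(np.vstack([s["eef_pos"][:2],P]),axis=0): print(np.round([(c*d[0]+sn*d[1])/300,(sn*d[0]-c*d[1])/300],4))
E
```

```text
[625.14947617  62.51317263  77.44539135] [0.15278923 0.33842533 0.02737133] [-3.14076808e+00 -1.78286746e-03 -4.01016581e-01] [-0.24756707  0.82654617  0.17183775  1.71666897 -0.21937326  0.61519065
 -1.92248701]
[-0.0025  0.0047]
[-0.1317 -0.0201]
[-0.133   0.0066]
[-0.1286  0.0322]
[-0.1204  0.0577]
```

Request:
step_arm(
  plan=[
    {"dx":-0.0025,"dy":0.0047,"dz":0.015,"ax":0,"ay":0,"az":0,"gripper":0},
    {"dx":0,"dy":0,"dz":0.01,"ax":0,"ay":0,"az":0,"gripper":0},
    {"dx":0,"dy":0,"dz":0.006,"ax":0,"ay":0,"az":0,"gripper":0},
    {"dx":0,"dy":0,"dz":0.006,"ax":0,"ay":0,"az":0,"gripper":0},
    {"dx":0,"dy":0,"dz":0.005,"ax":0,"ay":0,"az":0,"gripper":0},
    {"dx":0,"dy":0,"dz":0,"ax":0,"ay":0,"az":0,"gripper":0},
  ],
)

```text
clock: 4.9
eef_pos: [623.2, 61.1, 63.6]
tool_rot: [-3.142, -0.0, -0.403]
force: [-0.1, 0.8, 0.2]
width: 0.1
gripper_force: 0.0
```

Request:
step_arm(
  plan=[
    {"dx":0,"dy":0,"dz":0.004,"ax":0,"ay":0,"az":0,"gripper":0},
    {"dx":0,"dy":0,"dz":0,"ax":0,"ay":0,"az":0,"gripper":0},
  ],
)

```text
clock: 5.15
eef_pos: [623.4, 61.1, 62.9]
tool_rot: [-3.141, -0.0, -0.403]
force: [-0.9, -0.3, 3.4]
width: 0.1
gripper_force: 1.9
```

Request:
step_arm(
  plan=[
    {"dx":0,"dy":0,"dz":0.003,"ax":0,"ay":0,"az":0,"gripper":0},
    {"dx":0,"dy":0,"dz":0,"ax":0,"ay":0,"az":0,"gripper":0},
  ],
)

```text
clock: 5.4
eef_pos: [623.4, 61.2, 62.8]
tool_rot: [-3.141, -0.0, -0.403]
force: [-1.3, -0.9, 9.8]
width: -0.0
gripper_force: 4.9
```

Cup 1 is firm on its stop: 9.8 N with no more travel. On to cup 2.

Request:
step_arm(
  plan=[
    {"dx":0,"dy":0,"dz":-0.035,"ax":0,"ay":0,"az":0,"gripper":0},
    {"dx":-0.033,"dy":-0.005,"dz":0,"ax":0,"ay":0,"az":0,"gripper":0},
    {"dx":-0.033,"dy":-0.005,"dz":0,"ax":0,"ay":0,"az":0,"gripper":0},
    {"dx":-0.033,"dy":-0.005,"dz":0,"ax":0,"ay":0,"az":0,"gripper":0},
    {"dx":-0.032,"dy":-0.005,"dz":0,"ax":0,"ay":0,"az":0,"gripper":0},
    {"dx":0,"dy":0,"dz":0,"ax":0,"ay":0,"az":0,"gripper":0},
    {"dx":0,"dy":0,"dz":0.01,"ax":0,"ay":0,"az":0,"gripper":0},
    {"dx":0,"dy":0,"dz":0.006,"ax":0,"ay":0,"az":0,"gripper":0},
    {"dx":0,"dy":0,"dz":0.006,"ax":0,"ay":0,"az":0,"gripper":0},
    {"dx":0,"dy":0,"dz":0.005,"ax":0,"ay":0,"az":0,"gripper":0},
    {"dx":0,"dy":0,"dz":0.004,"ax":0,"ay":0,"az":0,"gripper":0},
    {"dx":0,"dy":0,"dz":0.002,"ax":0,"ay":0,"az":0,"gripper":0},
    {"dx":0,"dy":0,"dz":0,"ax":0,"ay":0,"az":0,"gripper":0},
  ],
)

```text
clock: 7.02
eef_pos: [589.7, 81.9, 62.9]
tool_rot: [-3.141, -0.001, -0.403]
force: [-1.5, -0.5, 5.6]
width: -0.3
gripper_force: 2.8
```

Request:
step_arm(
  plan=[
    {"dx":0,"dy":0,"dz":0.003,"ax":0,"ay":0,"az":0,"gripper":0},
    {"dx":0,"dy":0,"dz":0,"ax":0,"ay":0,"az":0,"gripper":0},
  ],
)

```text
clock: 7.28
eef_pos: [589.8, 81.9, 62.7]
tool_rot: [-3.141, -0.001, -0.403]
force: [-1.8, -0.7, 12.7]
width: -0.1
gripper_force: 5.9
```

Cup 2 is home. Next, cup 3.

Request:
step_arm(
  plan=[
    {"dx":0,"dy":0,"dz":-0.036,"ax":0,"ay":0,"az":0,"gripper":0},
    {"dx":-0.033,"dy":0.001,"dz":0,"ax":0,"ay":0,"az":0,"gripper":0},
    {"dx":-0.033,"dy":0.001,"dz":0,"ax":0,"ay":0,"az":0,"gripper":0},
    {"dx":-0.033,"dy":0.002,"dz":0,"ax":0,"ay":0,"az":0,"gripper":0},
    {"dx":-0.033,"dy":0.001,"dz":0,"ax":0,"ay":0,"az":0,"gripper":0},
    {"dx":0,"dy":0,"dz":0,"ax":0,"ay":0,"az":0,"gripper":0},
    {"dx":0,"dy":0,"dz":0.01,"ax":0,"ay":0,"az":0,"gripper":0},
    {"dx":0,"dy":0,"dz":0.006,"ax":0,"ay":0,"az":0,"gripper":0},
    {"dx":0,"dy":0,"dz":0.006,"ax":0,"ay":0,"az":0,"gripper":0},
    {"dx":0,"dy":0,"dz":0.005,"ax":0,"ay":0,"az":0,"gripper":0},
    {"dx":0,"dy":0,"dz":0.004,"ax":0,"ay":0,"az":0,"gripper":0},
    {"dx":0,"dy":0,"dz":0.003,"ax":0,"ay":0,"az":0,"gripper":0},
    {"dx":0,"dy":0,"dz":0.002,"ax":0,"ay":0,"az":0,"gripper":0},
    {"dx":0,"dy":0,"dz":0,"ax":0,"ay":0,"az":0,"gripper":0},
  ],
)

```text
clock: 9.02
eef_pos: [552.8, 96.1, 62.7]
tool_rot: [-3.141, -0.001, -0.403]
force: [-1.9, -1.4, 12.5]
width: 0.2
gripper_force: 6.4
```

Cup 3 is home (12.5 N). Next, cup 4.

Request:
step_arm(
  plan=[
    {"dx":0,"dy":0,"dz":-0.036,"ax":0,"ay":0,"az":0,"gripper":0},
    {"dx":-0.033,"dy":0.008,"dz":0,"ax":0,"ay":0,"az":0,"gripper":0},
    {"dx":-0.033,"dy":0.008,"dz":0,"ax":0,"ay":0,"az":0,"gripper":0},
    {"dx":-0.032,"dy":0.008,"dz":0,"ax":0,"ay":0,"az":0,"gripper":0},
    {"dx":-0.032,"dy":0.008,"dz":0,"ax":0,"ay":0,"az":0,"gripper":0},
    {"dx":0,"dy":0,"dz":0,"ax":0,"ay":0,"az":0,"gripper":0},
    {"dx":0,"dy":0,"dz":0.01,"ax":0,"ay":0,"az":0,"gripper":0},
    {"dx":0,"dy":0,"dz":0.006,"ax":0,"ay":0,"az":0,"gripper":0},
    {"dx":0,"dy":0,"dz":0.006,"ax":0,"ay":0,"az":0,"gripper":0},
    {"dx":0,"dy":0,"dz":0.005,"ax":0,"ay":0,"az":0,"gripper":0},
    {"dx":0,"dy":0,"dz":0.004,"ax":0,"ay":0,"az":0,"gripper":0},
    {"dx":0,"dy":0,"dz":0.003,"ax":0,"ay":0,"az":0,"gripper":0},
    {"dx":0,"dy":0,"dz":0.002,"ax":0,"ay":0,"az":0,"gripper":0},
    {"dx":0,"dy":0,"dz":0,"ax":0,"ay":0,"az":0,"gripper":0},
  ],
)

```text
clock: 10.78
eef_pos: [513.1, 102.6, 62.7]
tool_rot: [-3.141, -0.001, -0.403]
force: [-1.3, -0.1, 13.4]
width: -0.1
gripper_force: 7.3
```

Cup 4 is home. Next, cup 5.

Request:
step_arm(
  plan=[
    {"dx":0,"dy":0,"dz":-0.036,"ax":0,"ay":0,"az":0,"gripper":0},
    {"dx":-0.03,"dy":0.0145,"dz":0,"ax":0,"ay":0,"az":0,"gripper":0},
    {"dx":-0.03,"dy":0.0145,"dz":0,"ax":0,"ay":0,"az":0,"gripper":0},
    {"dx":-0.03,"dy":0.0145,"dz":0,"ax":0,"ay":0,"az":0,"gripper":0},
    {"dx":-0.03,"dy":0.0145,"dz":0,"ax":0,"ay":0,"az":0,"gripper":0},
    {"dx":0,"dy":0,"dz":0,"ax":0,"ay":0,"az":0,"gripper":0},
    {"dx":0,"dy":0,"dz":0.01,"ax":0,"ay":0,"az":0,"gripper":0},
    {"dx":0,"dy":0,"dz":0.006,"ax":0,"ay":0,"az":0,"gripper":0},
    {"dx":0,"dy":0,"dz":0.006,"ax":0,"ay":0,"az":0,"gripper":0},
    {"dx":0,"dy":0,"dz":0.005,"ax":0,"ay":0,"az":0,"gripper":0},
    {"dx":0,"dy":0,"dz":0.004,"ax":0,"ay":0,"az":0,"gripper":0},
    {"dx":0,"dy":0,"dz":0.003,"ax":0,"ay":0,"az":0,"gripper":0},
    {"dx":0,"dy":0,"dz":0.002,"ax":0,"ay":0,"az":0,"gripper":0},
    {"dx":0,"dy":0,"dz":0,"ax":0,"ay":0,"az":0,"gripper":0},
  ],
)

```text
clock: 12.52
eef_pos: [473.1, 100.8, 62.6]
tool_rot: [-3.141, -0.001, -0.403]
force: [-0.8, 0.8, 16.3]
width: 0.1
gripper_force: 8.2
```

Cup 5 is home. I'll lift straight up and look.

Request:
step_arm(
  plan=[
    {"dx":0,"dy":0,"dz":-0.05,"ax":0,"ay":0,"az":0,"gripper":0},
    {"dx":0,"dy":0,"dz":-0.12,"ax":0,"ay":0,"az":0,"gripper":0},
    {"dx":0,"dy":0,"dz":-0.15,"ax":0,"ay":0,"az":0,"gripper":0},
    {"dx":0,"dy":0,"dz":-0.15,"ax":0,"ay":0,"az":0,"gripper":0},
    {"dx":0,"dy":0,"dz":-0.15,"ax":0,"ay":0,"az":0,"gripper":0},
    {"dx":0,"dy":0,"dz":0,"ax":0,"ay":0,"az":0,"gripper":0},
    {"dx":0,"dy":0,"dz":0,"ax":0,"ay":0,"az":0,"gripper":0},
  ],
)

```text
clock: 13.4
eef_pos: [472.1, 100.8, 247.1]
tool_rot: [3.141, 0.001, -0.403]
force: [-0.3, -0.1, -0.1]
width: 0.2
gripper_force: 0.0
```

```bash
python3 - <<'E'
from fit import *
d=ctrl.get_image("side"); s=np.load("side.npy",allow_pickle=True).item()
c=np.hstack([x["color"][180:295,235:380] for x in (s,d)]); cv2.imwrite("pics/s2.png",cv2.cvtColor(cv2.resize(c,None,fx=2.7,fy=2.7,interpolation=cv2.INTER_CUBIC),cv2.COLOR_RGB2BGR))
for x in(s,d): print([np.round(q,1).tolist() for q in blobs(x,(245,188,370,285),125)])
E
```

```text
[[301.5, 198.0, 41.0], [273.5, 214.3, 53.7], [279.6, 225.6, 57.3], [289.2, 236.3, 62.2], [302.0, 245.4, 67.3], [317.8, 252.6, 71.9], [340.6, 256.5, 109.5]]
[[301.5, 198.0, 42.7], [273.5, 215.8, 59.6], [279.7, 227.2, 62.9], [289.2, 237.9, 67.7], [302.0, 247.2, 73.0], [317.7, 254.4, 76.8], [340.6, 256.4, 113.6]]
```

View pics/s2.png

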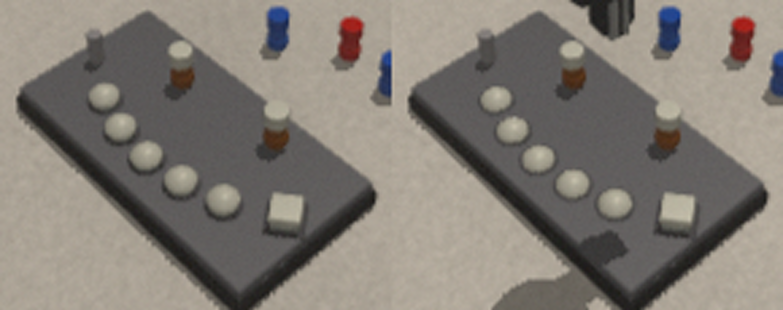

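Comparing before (left) and after (right), all five domes dropped 1.5–1.8 px by about the same amount. The square cup (340.6,256.4), the vials and the tray have not moved.

```bash
python3 -c "
from cell import ctrl
print(ctrl.finish_job())"
```

```text
the job is handed in; nothing more can be done
None
```

I pushed all five round cups home in order from the post, each onto its firm stop at about 10–16 N, lifting slightly between cups rather than sliding continuously; the final image shows the square reference cup, tray and vials unmoved, and the job is handed in.

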